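# Press a terminal plug home with a ratchet clamp, then release it

## Robot

A 6-joint arm with a two-finger parallel gripper is mounted at the origin on the work surface; the furniture and walls round the work are solid. World frame = base frame: x ahead of the robot, y to its left, z up, the work surface at z = 0. Lengths are in m, angles in degrees, forces in N, time in s.
With the tool pointing down it reaches from about 0.275 to 0.85 m from the base axis. Payload 19 kg.
Tool frame: the origin (TCP) lies midway between the tips of the shut fingers; the grasp point (between the pads) lies 19 mm behind it; z points along the fingers, y is the line along which they close (so a half turn about z gives the same grasp; the last joint's range is limited). The gripper opens to 85 mm and grips with 20 to 120 N. Pads are 22 mm wide; open, the fingers measure 114 mm over their backs; the gripper's body (76 mm by 85 mm) begins 54 mm behind the grasp point. The pads swing forward as they close: fully open they stand 13 mm farther back than shut.
Start: joints at [-77.177, 8.623, 82.357, -0, 89.026, -7.678], TCP at [0.201, -0.539, 0.231] pointing down, gripper open.
Joint ranges: [-160.23, 160.23], [-39.13, 120.54], [6.94, 153.29], [-79.49, 259.48], [9.18, 160.14], [-161.06, 161.06]. Speed limits (degrees/s): [108.29, 108.29, 127.2, 172.46, 172.46, 172.46].

## Interface

Orientations are given as [roll, pitch, yaw] about the fixed x, y, z axes, in that order (R = Rz(yaw) Ry(pitch) Rx(roll)).
In Python, from cell import ctrl gives the robot as it stands.
- The arm moves only by the tool drive_tool, never from a script. Its argument "plan" is a list of rows, each an object of numbers: "jaw": the closure, from 0 (fully open) to 1 (shut); "x", "y", "z": the shift along the tool's x, y, z in m; "wx", "wy", "wz": the turn, a rotation vector about the tool's x, y, z in degrees. In form: [{"jaw": .., "x": .., "y": .., "z": .., "wx": .., "wy": .., "wz": ..}, ...]. A call has 1 to 8 rows; each row shifts and turns the commanded pose from where the row before left it, along the tool's axes as they then stand; what a row does not reach is not made up. A row lasts 1/12 s, in which the tool goes at most 41.7 mm and 7.16 degrees, less where a joint would pass 70% of its speed; a pose out of reach is approached as far as the arm can. A call is refused whole if a number of a shift passes 0.0417 or a number of a turn 7.16, either way. A call with a gripper value outside its range is refused whole. The fingers move at their own pace and stop on an object; "grip_force" is the grip in N (left out, the last holds). Time passes only in rows, so rows that do not move let the fingers close. It gives the time, the measured TCP pose, the force, the opening and the grip force at its end, in the units of the state.
- ctrl.read_state(): the state, without advancing time (a new reading comes with each control period).
- ctrl.capture(name): name is "scene" or "side" or "wrist"; returns a dict with "pixels" (400x640x3 uint8, blue, green, red), "z_map" (400x640 float32, m along the optical axis (not along the pixel's ray), 0 where there is no reading), "fx", "fy", "cx", "cy" (pixels), "k1" (the pictures are not rectified: a ray, as slopes to the right and down, at radius r is drawn at 1 + k1 r^2 times it, then the intrinsics apply), "view" (4x4, takes a point from world to camera coordinates). Camera axes: x right, y up, looking along -z (the intrinsics and any distortion apply to the point x, -y, -z); pixel columns grow to the right and rows downward; lengths in m; the calibration is good to about 2 mm. A picture is of the moment at which its call begins.
- ctrl.close_job(): hands the job in; it is judged then, once.
The state is a dict: "time_s": time; "joint_positions": joint angles; "dq": joint speeds; "joint_efforts": joint torques, N m; "tool_pos": TCP position; "tcp_rot": TCP orientation; "wrist_force": force on the tool from outside, world axes, zero at the start; "moment": the same for the moment, N m; "opening": finger opening in m; "gripper_force": force on a finger pad.
Only numpy, scipy, OpenCV 4.12 (cv2) and the standard library are available. Lean on these libraries where they do the work, as an engineer would, in place of code of your own. Each camera call takes 0.05 s, during which the arm holds its last target. There are 200 camera calls.

## Task

Press the green terminal plug onto its header with the bench-mounted ratchet clamp: swing the handle with the blue thumb pad in toward the fixed handle until the ratchet teeth catch, then take the hand off so that the clamp stays locked by itself for a second with the plug home. Then press the blue thumb pad straight down, sideways to the plane of the handles, and keep it down while it swings out past the teeth, so that the clamp springs fully open. Feel for the catch and be gentle (a hard push against the stop bends the clamp), keep off the plug itself, and leave everything else on the bench where it is.

Things in the scene. Friction and masses are not known exactly. Their poses are not given: they have to be found in the camera images.
- clamp: Hemostat-like ratchet clamp lying level on a fixed stand (blue plate 150 x 84 x 12 mm). Origin: on the bench under the pivot; z up, x from pivot to jaws, -x to the finger rings, y left. The handles lie 50 mm above the bench; highest part 65 mm, at the pivot. The fixed handle ends in a grey ring, 32 mm across, at (-118, -27) mm. No push or press on the clamp may exceed 30 N.
- ratchet (a point): Middle of the fixed handle's ratchet arm, 62 mm above the bench. Under it: a downward catch with a lead-in slope on its +y side and a stop wall. The moving handle's upward tooth rides down the slope, springs up behind the catch, then has 2 mm (3 mm at the thumb pad) before the stop. A set screw puts the real catch anywhere within +-5 mm along y of this point: not measured, feel for it.
- thumb_pad (a point): Centre of the top of the blue thumb pad in the moving handle's ring: level disc 32 mm across, 11 mm thick, top 56 mm above the bench, free below. Swings about the pivot; at lever = 0.25 it is at (-118, 22) mm in the clamp's frame. Pushing its outer (+y) rim to -y closes the clamp. Pressed down it yields on a spring, 1 N to start, 3 to 5 N at 6 mm where the teeth part, hard end at 9 mm; let go, it springs up.
- thumb_rim (a point): Point on the thumb pad's outer (+y) rim, 16 mm from its centre, 50 mm above the bench, where a push toward clamp -y closes the clamp. The push takes 1 to 2 N at first, 6 to 12 N on the slope, drops to 3 to 5 N as the tooth catches, and climbs past 14 N at the stop.
- lever (a joint): Swing of the moving handle, rad: 0 = fully open (start; a spring opens it), growing as it closes (turning counter-clockwise from above). The teeth catch somewhere between 0.17 and 0.33. To release: with the pad pressed down 7 to 8 mm, friction under the fingertip may hold the handle and the teeth would catch again; so keep it down while carrying it outward until lever is about 0.1 lower, then lift off and the spring opens it.
- plug: The green terminal plug, 30 x 12 x 11 mm, between the jaws, origin at the centre of its underside, 44 mm above the bench. It slides along the clamp's +y onto the header: its origin starts at y = -5 to -3.5 mm in the clamp's frame (x = 45 mm) and is home at y = 0. The moving jaw's sprung pusher drives it home before the teeth catch; friction keeps it there. The robot must not touch it.
- solder_spool: Bystander: reel of white solder wire with black flanges, 59 x 72 x 41 mm, origin under its centre.
- tip_case: Bystander: blue-grey case, 70 x 90 x 29 mm, origin under its centre.
- tape_roll: Bystander: blue tape roll, 100 mm across, 19 mm high, origin under its centre.
- marker: Bystander: white marker pen with blue cap, 130 mm long, 13 mm thick, origin under its centre.
- cup_red: Bystander: black cup of red parts, 96 mm across, 72 mm high, origin under its centre.
- cleaner_bottle: Bystander: white bottle with red nozzle, 55 mm across, 122 mm high, origin under its centre.

How it is judged (in metres and radians):
On the way, in this order (a step that is already met when the one before it is completed fails the run):
1. the clamp is locked shut by its own teeth with nothing touching it (lever above 0.15 rad for half a second) and the plug is home (within 1 mm of its end position) (value of joint lever above 0.15 rad and y of plug in the frame of clamp above -0.001 m and contact force between each of the fingers, the arm and clamp below 0.2 N), for 0.5 s.
2. the thumb pad is pressed down at least 3 mm with the robot on it (height (world z) of thumb_pad below 0.053 m and contact force between any of the fingers, the arm and clamp above 1 N).
At the end, for the whole second after the job is handed in: The clamp is open (lever below 0.04 rad), the thumb pad is back up in the handles' plane, the plug is still home on its header (within 1 mm of its end position), nothing touches the clamp and the bystanders are at rest (value of joint lever below 0.04 rad and y of plug in the frame of clamp above -0.001 m and height (world z) of thumb_pad above 0.054 m and contact force between each of the fingers, the arm and clamp below 0.2 N and linear speed of each of solder_spool, tip_case, tape_roll, marker, cup_red, cleaner_bottle below 0.02 m/s).
It fails at once if the clamp is pushed or pressed with more than 30 N (contact force between any of the fingers, the arm and clamp above 30 N).
It fails at once if the robot touches the plug (contact force between any of the fingers, the arm and plug above 0.5 N).
It fails at once if a bystander is moved by more than 20 mm (distance of any of solder_spool, tip_case, tape_roll, marker, cup_red, cleaner_bottle from where it was at the start of the episode above 0.02 m).
It also fails if it takes over 58 s, if anything falls off the work surface, if the arm or the gripper's body presses on something with over 40 N, if the wrist force passes 120 N, or if a joint passes its speed limit or range.

## Working session

There is one attempt and no reset: what is moved stays moved. The work goes in short steps, Python scripts to look and compute and a tool call to move; the robot and the scene stay as the last step left them, time stands still between calls to the robot, and variables do not carry over. Pictures are saved under pics/ and viewed, at most 10 in all, crops included, and the job is handed in when it is done.

Besides the shell and the picture viewer there is one more tool, called after "Emit:" as name(argument=value, ...) on one line, values as JSON. drive_tool: Moves the arm, as the interface text tells. Its arguments: {"type":"object","properties":{"plan":{"type":"array","items":{"type":"object","properties":{"jaw":{"type":"number"},"x":{"type":"number"},"y":{"type":"number"},"z":{"type":"number"},"wx":{"type":"number"},"wy":{"type":"number"},"wz":{"type":"number"}}}},"grip_force":{"type":"number"}},"required":["plan"]}

```bash
mkdir -p pics; ls; cat > h.py <<'E'
import numpy as np, cv2
from cell import ctrl
def ray(c,u,v):
    p=cv2.undistortPoints(np.array([[[u,v]]],float),np.array([[c['fx'],0,c['cx']],[0,c['fy'],c['cy']],[0,0,1]]),np.array([0.,0,0,0]))[0,0]
    r=np.hypot(*p); s=r
    for _ in range(20): s=r/(1+c['k1']*s*s)
    p=p*(s/r if r>0 else 1)
    V=np.array(c['view']); R=V[:3,:3]; o=-R.T@V[:3,3]
    return o,R.T@np.array([p[0],-p[1],-1])
def onz(c,u,v,z):
    o,d=ray(c,u,v); return o+d*(z-o[2])/d[2]
def dep(c,u,v):
    o,d=ray(c,u,v); return o+d*c['z_map'][int(round(v)),int(round(u))]
E
python3 - <<'E'
from h import *
s=ctrl.read_state(); print(s)
a=[]
for n in('scene','side'):
    c=ctrl.capture(n); cv2.imwrite(f'pics/{n}.png',c['pixels']); print(n,c['fx'],c['k1'],np.round(c['view'],3).tolist())
    np.save(n+'.npy',c,allow_pickle=True)
E
```

```text
pics
{'time_s': 0.0, 'joint_positions': array([-7.71778668e+01,  8.65049662e+00,  8.23907692e+01, -8.71480290e-04,
        8.90264535e+01, -7.67970280e+00]), 'dq': array([ 0.01659287,  0.03270811,  0.03835805, -0.00398943, -0.1025811 ,
        0.00696654]), 'joint_efforts': array([-3.83800498e-04, -7.13057327e+01, -5.70865989e+01, -1.54623303e-04,
        8.81280110e-03,  1.11956976e-05]), 'tool_pos': array([ 0.20129141, -0.53836545,  0.23069941]), 'tcp_rot': array([-1.79932772e+02, -8.18615436e-03,  2.05018465e+01]), 'wrist_force': array([-0.80502413,  0.31263966, -0.77340138]), 'moment': array([0.05696981, 0.03639588, 0.00546317]), 'gripper_force': 0.0, 'opening': 0.08542137300279473}
scene 484.7459816747938 -0.13043767319995217 [[-0.741, -0.671, -0.011, 0.386], [0.447, -0.506, 0.737, -0.264], [-0.501, 0.541, 0.675, -1.151], [0.0, 0.0, 0.0, 1.0]]
side 490.01506767049153 -0.13060033968591572 [[0.992, -0.122, 0.023, -0.513], [0.038, 0.476, 0.878, -0.077], [-0.119, -0.871, 0.477, -1.475], [0.0, 0.0, 0.0, 1.0]]
```

View pics/scene.png

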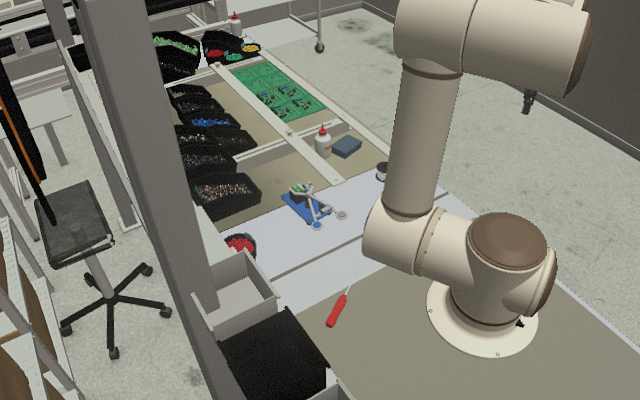

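View pics/side.png

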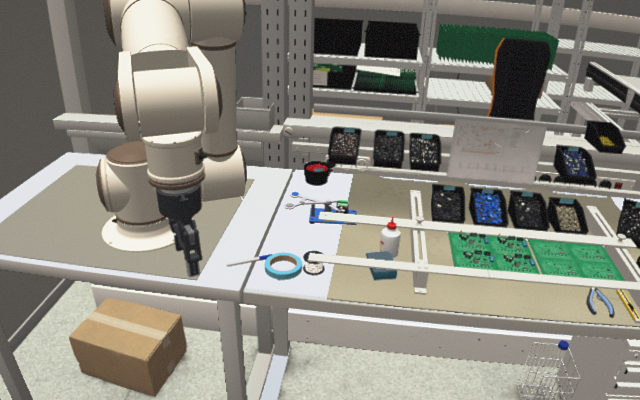

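The scene view shows the clamp with its blue pad near (317,226), grey ring (341,215) and plug near (296,189). In the side view the pad is at about (295,194), the ring (290,206) and the plug (343,204).

```bash
python3 - <<'E'
from h import *
for n,box,ring,plug in(('scene',(308,218,328,234),(341,215),(296,189)),('side',(288,188,302,200),(290,206),(343,204))):
    c=np.load(n+'.npy',allow_pickle=True).item()
    im=c['pixels'].astype(int); b,g,r=im[...,0],im[...,1],im[...,2]
    m=(b>r+60)&(b>g+30); x0,y0,x1,y1=box
    v,u=np.nonzero(m[y0:y1,x0:x1]); u=u.mean()+x0;v=v.mean()+y0
    print(n,'pad',u,v,len(c),onz(c,u,v,.054),dep(c,u,v))
    print('ring',onz(c,*ring,.05),dep(c,*ring))
    m=(g>r+40)&(g>b+30); x,y=plug
    v,u=np.nonzero(m[y-12:y+12,x-12:x+12]); u=u.mean()+x-12;v=v.mean()+y-12
    print('plug',u,v,onz(c,u,v,.053),dep(c,u,v))
    x,y=(310,207) if n=='scene' else (320,204)
    cv2.imwrite(f'pics/{n}_z.png',cv2.resize(c['pixels'][y-40:y+40,x-55:x+55],None,fx=7,fy=7,interpolation=2))
E
```

```text
scene pad 314.51785714285717 222.55357142857142 8 [0.46893429 0.08691096 0.054     ] [0.46884008 0.08700828 0.0541355 ]
ring [0.4372313  0.01443542 0.05      ] [0.43430341 0.01796577 0.05444968]
plug 295.0 188.57142857142858 [0.60685296 0.02157566 0.053     ] [0.60321284 0.02497577 0.05731354]
side pad 294.6842105263158 193.0 8 [0.45989146 0.08947309 0.054     ] [0.45940086 0.08387508 0.05691735]
ring [0.43868949 0.0114751  0.05      ] [ 0.43768073 -0.00166535  0.05729195]
plug 342.2173913043478 202.32608695652175 [0.60304352 0.01664409 0.053     ] [0.60346644 0.01875506 0.05183791]
```

Emit:
drive_tool(plan=[{"jaw": 1, "x": 0.0276, "y": -0.0276}, {"jaw": 1, "x": 0.0276, "y": -0.0276}, {"jaw": 1, "x": 0.0276, "y": -0.0276}, {"jaw": 1, "x": 0.0276, "y": -0.0276}, {"jaw": 1, "x": 0.0276, "y": -0.0276}, {"jaw": 1, "x": 0.0276, "y": -0.0276}, {"jaw": 1, "x": 0.0276, "y": -0.0276}, {"jaw": 1, "x": 0.0276, "y": -0.0276}], grip_force=20)

```text
invalid input at $.plan[0]: expected keys jaw, x, y, z, wx, wy, wz
```

Emit:
drive_tool(plan=[{"jaw": 1, "x": 0.0276, "y": -0.0276}, {"jaw": 1, "x": 0.0276, "y": -0.0276}, {"jaw": 1, "x": 0.0276, "y": -0.0276}, {"jaw": 1, "x": 0.0276, "y": -0.0276}, {"jaw": 1, "x": 0.0276, "y": -0.0276}, {"jaw": 1, "x": 0.0276, "y": -0.0276}, {"jaw": 1, "x": 0.0276, "y": -0.0276}, {"jaw": 1, "x": 0.0276, "y": -0.0276}])

```text
invalid input at $.plan[0]: expected keys jaw, x, y, z, wx, wy, wz
```

Emit:
drive_tool(plan=[{"jaw": 1, "wz": 6.7}, {"jaw": 1, "wz": 6.7}, {"jaw": 1, "wz": 6.7}, {"jaw": 1, "wz": 6.7}, {"jaw": 1}, {"jaw": 1}])

```text
invalid input at $.plan[0]: expected keys jaw, x, y, z, wx, wy, wz
```

```bash
python3 - <<'E'
from h import *
s=ctrl.read_state(); print(s['time_s'],s['tool_pos'],s['tcp_rot'],s['wrist_force'],s['opening'])
c=ctrl.capture('wrist'); np.save('wrist.npy',c,allow_pickle=True); cv2.imwrite('pics/w1.png',c['pixels']); print(np.round(c['view'],3).tolist())
E
```

```text
0.1 [ 0.20131099 -0.53838441  0.23075626] [-1.79938395e+02 -8.65935783e-03  2.05002654e+01] [ 0.4193406  -0.39549383 -0.2440179 ] 0.08550092945555755
[[0.35, -0.937, -0.0, -0.575], [0.895, 0.335, -0.294, 0.038], [0.276, 0.102, 0.956, -0.38], [0.0, 0.0, 0.0, 1.0]]
```

View pics/w1.png

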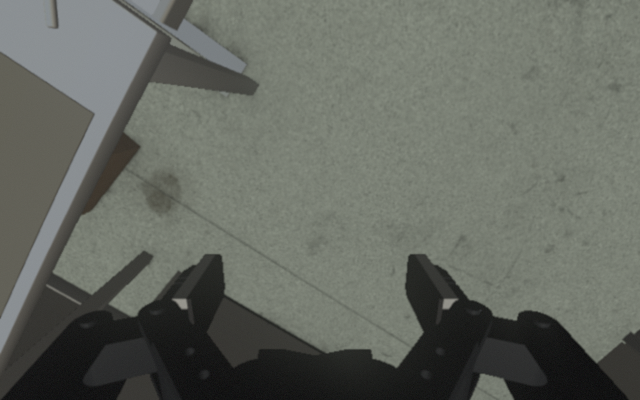

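The arm hasn't moved: every row needs all its keys. The picture shows only floor and the bench's edge at upper left.

Emit:
drive_tool(plan=[{"jaw": 1, "x": 0.0276, "y": -0.0276, "z": 0, "wx": 0, "wy": 0, "wz": 0}, {"jaw": 1, "x": 0.0276, "y": -0.0276, "z": 0, "wx": 0, "wy": 0, "wz": 0}, {"jaw": 1, "x": 0.0276, "y": -0.0276, "z": 0, "wx": 0, "wy": 0, "wz": 0}, {"jaw": 1, "x": 0.0276, "y": -0.0276, "z": 0, "wx": 0, "wy": 0, "wz": 0}, {"jaw": 1, "x": 0.0276, "y": -0.0276, "z": 0, "wx": 0, "wy": 0, "wz": 0}, {"jaw": 1, "x": 0.0276, "y": -0.0276, "z": 0, "wx": 0, "wy": 0, "wz": 0}, {"jaw": 1, "x": 0.0276, "y": -0.0276, "z": 0, "wx": 0, "wy": 0, "wz": 0}, {"jaw": 1, "x": 0.0276, "y": -0.0276, "z": 0, "wx": 0, "wy": 0, "wz": 0}], grip_force=20)

```text
time_s: 0.82
tool_pos: [0.331, -0.2526, 0.2312]
tcp_rot: [180.0, -0.0, 20.5]
wrist_force: [1.4, 0.2, -0.3]
opening: -0.0001
gripper_force: 0.0
```

Emit:
drive_tool(plan=[{"jaw": 1, "x": 0.0276, "y": -0.0276, "z": 0, "wx": 0, "wy": 0, "wz": 0}, {"jaw": 1, "x": 0.0276, "y": -0.0276, "z": 0, "wx": 0, "wy": 0, "wz": 0}, {"jaw": 1, "x": 0.0276, "y": -0.0276, "z": 0, "wx": 0, "wy": 0, "wz": 0}, {"jaw": 1, "x": 0.0276, "y": -0.0276, "z": 0, "wx": 0, "wy": 0, "wz": 0}, {"jaw": 1, "x": 0.0276, "y": -0.0276, "z": 0, "wx": 0, "wy": 0, "wz": 0}, {"jaw": 1, "x": 0.0, "y": -0.0276, "z": 0, "wx": 0, "wy": 0, "wz": 0}, {"jaw": 1, "x": 0.0, "y": -0.0276, "z": 0, "wx": 0, "wy": 0, "wz": 0}, {"jaw": 1, "x": 0, "y": -0.0276, "z": 0, "wx": 0, "wy": 0, "wz": 0}])

```text
time_s: 1.48
tool_pos: [0.3822, 0.0021, 0.231]
tcp_rot: [-180.0, 0.0, 20.5]
wrist_force: [1.0, 0.4, 0.4]
opening: 0.0002
gripper_force: 0.0
```

Emit:
drive_tool(plan=[{"jaw": 1, "x": 0, "y": 0, "z": 0, "wx": 0, "wy": 0, "wz": 6.7}, {"jaw": 1, "x": 0, "y": 0, "z": 0, "wx": 0, "wy": 0, "wz": 6.7}, {"jaw": 1, "x": 0, "y": 0, "z": 0, "wx": 0, "wy": 0, "wz": 6.7}, {"jaw": 1, "x": 0, "y": 0, "z": 0, "wx": 0, "wy": 0, "wz": 6.7}, {"jaw": 1, "x": 0, "y": 0, "z": 0, "wx": 0, "wy": 0, "wz": 0}, {"jaw": 1, "x": 0, "y": 0, "z": 0, "wx": 0, "wy": 0, "wz": 0}])

```text
time_s: 1.98
tool_pos: [0.3827, 0.0007, 0.2312]
tcp_rot: [-180.0, 0.0, -6.1]
wrist_force: [-0.3, 0.6, 0.4]
opening: -0.0
gripper_force: 0.0
```

```bash
python3 - <<'E'
from h import *
s=ctrl.read_state(); print(s['time_s'],s['tool_pos'],s['tcp_rot'],s['wrist_force'],s['opening'])
c=ctrl.capture('wrist'); np.save('wrist.npy',c,allow_pickle=True); cv2.imwrite('pics/w2.png',c['pixels']); print(np.round(c['view'],3).tolist())
E
```

```text
1.9833 [0.38269649 0.00073593 0.23124121] [-1.79993676e+02  1.01276651e-02 -6.08623805e+00] [-0.32305048  0.60924438  0.39469845] -1.3526307772429642e-05
[[-0.106, -0.994, 0.001, 0.041], [0.95, -0.102, -0.294, -0.326], [0.292, -0.03, 0.956, -0.492], [0.0, 0.0, 0.0, 1.0]]
```

View pics/w2.png

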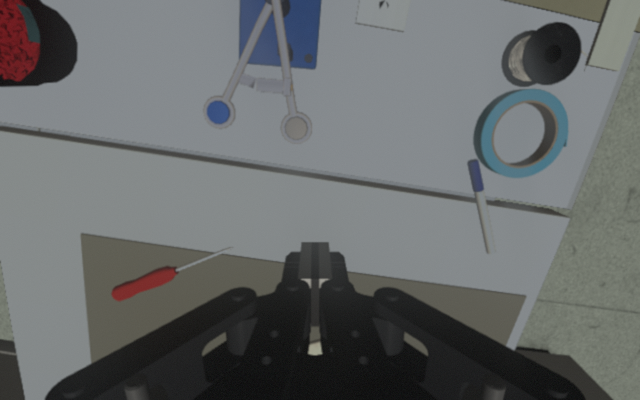

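The wrist view shows the blue pad at (219,112), the fixed grey ring at (296,127), the pivot near (280,3) and the closed fingertips at (315,260). The cup is well to the left, around (30,40).

```bash
python3 - <<'E'
from h import *
c=np.load('wrist.npy',allow_pickle=True).item(); im=c['pixels'].astype(int); b,g,r=im[...,0],im[...,1],im[...,2]
m=(b>r+60)[90:135,195:245]; v,u=np.nonzero(m); u=u.mean()+195; v=v.mean()+90
P=onz(c,u,v,.056)
gr=cv2.cvtColor(c['pixels'],cv2.COLOR_BGR2GRAY)[100:155,265:330]
h=cv2.HoughCircles(cv2.medianBlur(gr,3),cv2.HOUGH_GRADIENT,1,50,param1=80,param2=12,minRadius=11,maxRadius=22); print(h)
h=h[0,0] if h is not None else [31,27,0]
Rg=onz(c,h[0]+265,h[1]+100,.053)
print('pad',u,v,P,dep(c,u,v),'ring',Rg,dep(c,296,127),'tip',onz(c,315,245,.231))
# fit yaw from two points: pad open (-109,50.5), ring (-118,-27)
a=P[:2]-Rg[:2]; print('dist',np.linalg.norm(a),'yaw',np.degrees(np.arctan2(a[1],a[0])-np.arctan2(77.5,9)))
s=np.load('side.npy',allow_pickle=True).item()
E
```

```text
[[[30.5 27.5 11.6]]]
pad 217.58333333333334 111.9702380952381 [0.46036683 0.08825785 0.056     ] [0.46037233 0.08845723 0.05533609] ring [0.4369387  0.01391754 0.053     ] [0.43752846 0.01319937 0.05544004] tip [ 0.39008952 -0.00044814  0.231     ]
dist 0.07794458607103034 yaw -10.868059077491234
```

Emit:
drive_tool(plan=[{"jaw": 1, "x": 0, "y": 0, "z": 0, "wx": 0, "wy": 0, "wz": 4}, {"jaw": 1, "x": 0, "y": 0, "z": 0, "wx": 0, "wy": 0, "wz": 4}, {"jaw": 1, "x": 0.0128, "y": -0.0366, "z": 0, "wx": 0, "wy": 0, "wz": 0}, {"jaw": 1, "x": 0.0128, "y": -0.0366, "z": 0, "wx": 0, "wy": 0, "wz": 0}, {"jaw": 1, "x": 0.0128, "y": -0.0366, "z": 0, "wx": 0, "wy": 0, "wz": 0}, {"jaw": 1, "x": 0.0128, "y": -0.0366, "z": 0, "wx": 0, "wy": 0, "wz": 0}, {"jaw": 1, "x": 0, "y": 0, "z": 0, "wx": 0, "wy": 0, "wz": 0}, {"jaw": 1, "x": 0, "y": 0, "z": 0, "wx": 0, "wy": 0, "wz": 0}])

```text
time_s: 2.7
tool_pos: [0.4689, 0.1312, 0.2305]
tcp_rot: [180.0, 0.1, -14.0]
wrist_force: [-0.3, 0.2, -0.2]
opening: 0.0
gripper_force: 0.0
```

```bash
python3 - <<'E'
from h import *
c=ctrl.capture('wrist'); np.save('wrist3.npy',c,allow_pickle=True); cv2.imwrite('pics/w3.png',c['pixels'])
E
```

```text
(no output)
```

View pics/w3.png

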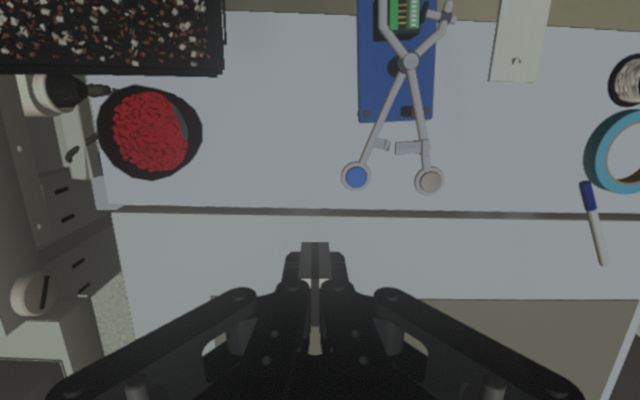

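The pad is at (356,177), the fixed ring at (429,180), the pivot at (410,62) and the plug at (404,14). The cup is at (150,132), well clear.

```bash
python3 - <<'E'
from h import *
c=np.load('wrist3.npy',allow_pickle=True).item(); im=c['pixels'].astype(int); b,g,r=im[...,0],im[...,1],im[...,2]
m=(b>r+60)[155:200,335:380]; v,u=np.nonzero(m); u=u.mean()+335; v=v.mean()+155
P=onz(c,u,v,.056); Rg=onz(c,429.5,180,.054); O=onz(c,410,62,.065)
a=O-Rg; print('pad',P,'ring',Rg,'pivot',O,'yaw ring-pivot',np.degrees(np.arctan2(a[1],a[0])-np.arctan2(27,118)),np.linalg.norm(a[:2]))
p,q=onz(c,358,2,.012),onz(c,358,121,.012); q2=onz(c,434,124,.012)
print('plate',p,q,q2,np.degrees(np.arctan2(*(p-q)[1::-1])),'tip',onz(c,315,241,.231))
f=np.array([np.cos(-.244),np.sin(-.244)]); 
E
```

```text
pad [0.46046305 0.0883465  0.056     ] ring [0.43801688 0.01357917 0.054     ] pivot [0.55660308 0.01886218 0.065     ] yaw ring-pivot -10.3373466318864 0.11870383018461254
plate [0.62837754 0.04525566 0.012     ] [0.51183742 0.06964783 0.012     ] [ 0.48802386 -0.01352858  0.012     ] -11.821516077370056 tip [0.47852898 0.12848671 0.231     ]
```

Emit:
drive_tool(plan=[{"jaw": 1, "x": -0.002, "y": 0, "z": 0.0375, "wx": 0, "wy": 0, "wz": 0}, {"jaw": 1, "x": 0, "y": 0, "z": 0.0375, "wx": 0, "wy": 0, "wz": 0}, {"jaw": 1, "x": 0, "y": 0, "z": 0.0375, "wx": 0, "wy": 0, "wz": 0}, {"jaw": 1, "x": 0, "y": 0, "z": 0.0375, "wx": 0, "wy": 0, "wz": 0}, {"jaw": 1, "x": 0, "y": 0, "z": 0.0375, "wx": 0, "wy": 0, "wz": 0}, {"jaw": 1, "x": 0, "y": 0, "z": 0, "wx": 0, "wy": 0, "wz": 0}, {"jaw": 1, "x": 0, "y": 0, "z": 0, "wx": 0, "wy": 0, "wz": 0}])

```text
time_s: 3.33
tool_pos: [0.4657, 0.1295, 0.0438]
tcp_rot: [179.9, 0.1, -14.3]
wrist_force: [0.5, 0.1, 0.8]
opening: -0.0001
gripper_force: 0.0
```

Emit:
drive_tool(plan=[{"jaw": 1, "x": 0, "y": 0.003, "z": 0, "wx": 0, "wy": 0, "wz": 0}, {"jaw": 1, "x": 0, "y": 0.003, "z": 0, "wx": 0, "wy": 0, "wz": 0}, {"jaw": 1, "x": 0, "y": 0.003, "z": 0, "wx": 0, "wy": 0, "wz": 0}, {"jaw": 1, "x": 0, "y": 0.003, "z": 0, "wx": 0, "wy": 0, "wz": 0}, {"jaw": 1, "x": 0, "y": 0.003, "z": 0, "wx": 0, "wy": 0, "wz": 0}, {"jaw": 1, "x": 0, "y": 0, "z": 0, "wx": 0, "wy": 0, "wz": 0}])

```text
time_s: 3.83
tool_pos: [0.463, 0.1155, 0.0444]
tcp_rot: [-180.0, -0.0, -14.3]
wrist_force: [0.1, 0.5, -0.3]
opening: -0.0002
gripper_force: 0.8
```

Emit:
drive_tool(plan=[{"jaw": 1, "x": 0, "y": 0.002, "z": 0.002, "wx": 0, "wy": 0, "wz": 0}, {"jaw": 1, "x": 0, "y": 0.002, "z": 0, "wx": 0, "wy": 0, "wz": 0}, {"jaw": 1, "x": 0, "y": 0.002, "z": 0, "wx": 0, "wy": 0, "wz": 0}, {"jaw": 1, "x": 0, "y": 0.002, "z": 0, "wx": 0, "wy": 0, "wz": 0}, {"jaw": 1, "x": 0, "y": 0, "z": 0, "wx": 0, "wy": 0, "wz": 0}])

```text
time_s: 4.25
tool_pos: [0.4609, 0.1078, 0.0418]
tcp_rot: [180.0, -0.0, -14.3]
wrist_force: [0.6, 1.0, 0.6]
opening: -0.0
gripper_force: 0.9
```

Emit:
drive_tool(plan=[{"jaw": 1, "x": 0, "y": 0.002, "z": 0, "wx": 0, "wy": 0, "wz": 0}, {"jaw": 1, "x": 0, "y": 0.002, "z": 0, "wx": 0, "wy": 0, "wz": 0}, {"jaw": 1, "x": 0, "y": 0, "z": 0, "wx": 0, "wy": 0, "wz": 0}])

```text
time_s: 4.5
tool_pos: [0.4599, 0.104, 0.0418]
tcp_rot: [180.0, 0.0, -14.3]
wrist_force: [-0.9, 2.1, 0.5]
opening: -0.0001
gripper_force: 1.0
```

Emit:
drive_tool(plan=[{"jaw": 1, "x": 0, "y": 0.002, "z": 0, "wx": 0, "wy": 0, "wz": 0}, {"jaw": 1, "x": 0, "y": 0, "z": 0, "wx": 0, "wy": 0, "wz": 0}, {"jaw": 1, "x": 0, "y": 0, "z": 0, "wx": 0, "wy": 0, "wz": 0}])

```text
time_s: 4.75
tool_pos: [0.4594, 0.1023, 0.0418]
tcp_rot: [-180.0, 0.0, -14.3]
wrist_force: [0.3, 3.1, 0.2]
opening: -0.0001
gripper_force: 1.3
```

Emit:
drive_tool(plan=[{"jaw": 1, "x": 0, "y": 0.002, "z": 0, "wx": 0, "wy": 0, "wz": 0}, {"jaw": 1, "x": 0, "y": 0, "z": 0, "wx": 0, "wy": 0, "wz": 0}, {"jaw": 1, "x": 0, "y": 0, "z": 0, "wx": 0, "wy": 0, "wz": 0}])

```text
time_s: 5.0
tool_pos: [0.4589, 0.1003, 0.0418]
tcp_rot: [-180.0, 0.0, -14.3]
wrist_force: [-0.9, 2.4, 0.6]
opening: -0.0001
gripper_force: 1.4
```

Emit:
drive_tool(plan=[{"jaw": 1, "x": 0, "y": 0.0015, "z": 0, "wx": 0, "wy": 0, "wz": 0}, {"jaw": 1, "x": 0, "y": 0, "z": 0, "wx": 0, "wy": 0, "wz": 0}, {"jaw": 1, "x": 0, "y": 0, "z": 0, "wx": 0, "wy": 0, "wz": 0}])

```text
time_s: 5.25
tool_pos: [0.4585, 0.099, 0.0418]
tcp_rot: [-180.0, 0.0, -14.3]
wrist_force: [-1.2, 4.3, 0.1]
opening: 0.0001
gripper_force: 1.7
```

Emit:
drive_tool(plan=[{"jaw": 1, "x": 0, "y": 0.001, "z": 0, "wx": 0, "wy": 0, "wz": 0}, {"jaw": 1, "x": 0, "y": 0, "z": 0, "wx": 0, "wy": 0, "wz": 0}, {"jaw": 1, "x": 0, "y": 0, "z": 0, "wx": 0, "wy": 0, "wz": 0}])

```text
time_s: 5.5
tool_pos: [0.4581, 0.0982, 0.0417]
tcp_rot: [-180.0, 0.0, -14.3]
wrist_force: [-1.8, 5.7, -1.5]
opening: -0.0001
gripper_force: 2.6
```

Emit:
drive_tool(plan=[{"jaw": 1, "x": 0, "y": 0.001, "z": 0, "wx": 0, "wy": 0, "wz": 0}, {"jaw": 1, "x": 0, "y": 0, "z": 0, "wx": 0, "wy": 0, "wz": 0}, {"jaw": 1, "x": 0, "y": 0, "z": 0, "wx": 0, "wy": 0, "wz": 0}])

```text
time_s: 5.75
tool_pos: [0.4577, 0.0974, 0.0416]
tcp_rot: [-180.0, 0.1, -14.3]
wrist_force: [-3.2, 8.2, -2.2]
opening: -0.0002
gripper_force: 3.4
```

Emit:
drive_tool(plan=[{"jaw": 1, "x": 0, "y": 0.001, "z": 0, "wx": 0, "wy": 0, "wz": 0}, {"jaw": 1, "x": 0, "y": 0, "z": 0, "wx": 0, "wy": 0, "wz": 0}, {"jaw": 1, "x": 0, "y": 0, "z": 0, "wx": 0, "wy": 0, "wz": 0}])

```text
time_s: 6.0
tool_pos: [0.4572, 0.0965, 0.0415]
tcp_rot: [-180.0, 0.1, -14.3]
wrist_force: [-4.0, 9.5, -2.9]
opening: -0.0
gripper_force: 4.0
```

Emit:
drive_tool(plan=[{"jaw": 1, "x": 0, "y": 0.001, "z": 0, "wx": 0, "wy": 0, "wz": 0}, {"jaw": 1, "x": 0, "y": 0, "z": 0, "wx": 0, "wy": 0, "wz": 0}, {"jaw": 1, "x": 0, "y": 0, "z": 0, "wx": 0, "wy": 0, "wz": 0}])

```text
time_s: 6.25
tool_pos: [0.4568, 0.0958, 0.0413]
tcp_rot: [-179.9, 0.1, -14.3]
wrist_force: [-3.7, 12.1, -5.0]
opening: 0.0
gripper_force: 5.1
```

Emit:
drive_tool(plan=[{"jaw": 1, "x": 0, "y": 0.001, "z": 0, "wx": 0, "wy": 0, "wz": 0}, {"jaw": 1, "x": 0, "y": 0, "z": 0, "wx": 0, "wy": 0, "wz": 0}, {"jaw": 1, "x": 0, "y": 0, "z": 0, "wx": 0, "wy": 0, "wz": 0}])

```text
time_s: 6.5
tool_pos: [0.4564, 0.095, 0.0412]
tcp_rot: [-179.9, 0.1, -14.3]
wrist_force: [-3.9, 13.6, -6.5]
opening: -0.0001
gripper_force: 5.9
```

Emit:
drive_tool(plan=[{"jaw": 1, "x": 0, "y": 0, "z": 0.001, "wx": 0, "wy": 0, "wz": 0}, {"jaw": 1, "x": 0, "y": 0, "z": 0.001, "wx": 0, "wy": 0, "wz": 0}, {"jaw": 1, "x": 0, "y": 0, "z": 0, "wx": 0, "wy": 0, "wz": 0}])

```text
time_s: 6.75
tool_pos: [0.4572, 0.0943, 0.0397]
tcp_rot: [-180.0, 0.0, -14.3]
wrist_force: [-2.4, 4.9, 0.9]
opening: -0.0001
gripper_force: 2.3
```

Emit:
drive_tool(plan=[{"jaw": 1, "x": 0, "y": 0.0005, "z": 0.0005, "wx": 0, "wy": 0, "wz": 0}, {"jaw": 1, "x": 0, "y": 0, "z": 0.001, "wx": 0, "wy": 0, "wz": 0}, {"jaw": 1, "x": 0, "y": 0, "z": 0, "wx": 0, "wy": 0, "wz": 0}])

```text
time_s: 7.0
tool_pos: [0.4573, 0.0936, 0.0383]
tcp_rot: [-180.0, -0.0, -14.3]
wrist_force: [-1.0, 3.6, 1.8]
opening: -0.0001
gripper_force: 1.5
```

Emit:
drive_tool(plan=[{"jaw": 1, "x": 0, "y": 0.0005, "z": 0.0, "wx": 0, "wy": 0, "wz": 0}, {"jaw": 1, "x": 0, "y": 0.0005, "z": 0.0, "wx": 0, "wy": 0, "wz": 0}, {"jaw": 1, "x": 0, "y": 0, "z": 0, "wx": 0, "wy": 0, "wz": 0}])

```text
time_s: 7.25
tool_pos: [0.4569, 0.0927, 0.0383]
tcp_rot: [-180.0, 0.0, -14.3]
wrist_force: [-1.8, 3.7, 1.3]
opening: 0.0001
gripper_force: 2.1
```

Emit:
drive_tool(plan=[{"jaw": 1, "x": 0, "y": 0.0005, "z": 0.0, "wx": 0, "wy": 0, "wz": 0}, {"jaw": 1, "x": 0, "y": 0.0005, "z": 0.0, "wx": 0, "wy": 0, "wz": 0}, {"jaw": 1, "x": 0, "y": 0, "z": 0, "wx": 0, "wy": 0, "wz": 0}])

```text
time_s: 7.5
tool_pos: [0.4565, 0.0918, 0.0382]
tcp_rot: [-180.0, 0.0, -14.3]
wrist_force: [-2.7, 5.9, -0.6]
opening: 0.0
gripper_force: 2.6
```

```bash
cat > lev.py <<'E'
from h import *
def lev(box=None,n='wrist'):
    c=ctrl.capture(n); im=c['pixels'].astype(int); b,g,r=im[...,0],im[...,1],im[...,2]
    m=((b>r+60)&(b>g+30)).astype(np.uint8)
    k,l,st,ce=cv2.connectedComponentsWithStats(m)
    for i in range(1,k):
        if st[i,4]>60:
            u,v=ce[i]; P=onz(c,u,v,.055); d=P[:2]-[.558,.019]
            if .09<np.hypot(*d)<.14:
                ang=np.degrees(np.arctan2(d[1],d[0])); print(st[i],ce[i].round(1),P.round(4),'dep',dep(c,u,v).round(4),'R',np.hypot(*d).round(4),'ang',ang.round(1),'lever',np.radians(ang-144.6).round(3))
    return c
E
python3 - <<'E'
from lev import *
c=lev(); cv2.imwrite('pics/w4.png',c['pixels'])
E
```

```text
[ 354  259   46   37 1198] [376.1 276.1] [0.4494 0.0644 0.055 ] dep [0.4492 0.0644 0.0547] R 0.1177 ang 157.3 lever 0.222
```

View pics/w4.png

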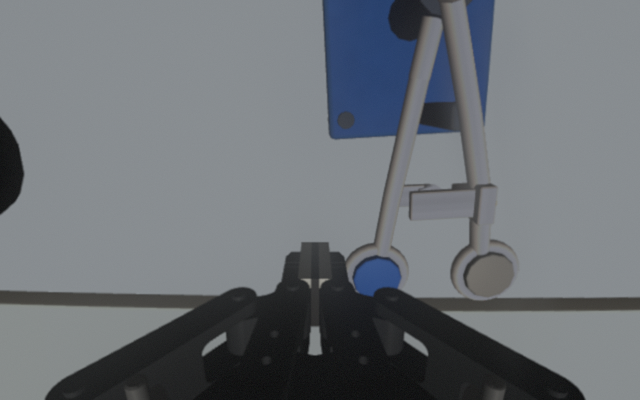

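The arms' ratchet bars overlap, and the pad, at about (376,276), is back at its normal height with lever about 0.22. It probably caught, so I'll back the finger off and check.

Emit:
drive_tool(plan=[{"jaw": 1, "x": 0, "y": -0.002, "z": 0.0, "wx": 0, "wy": 0, "wz": 0}, {"jaw": 1, "x": 0, "y": -0.003, "z": 0.0, "wx": 0, "wy": 0, "wz": 0}, {"jaw": 1, "x": 0, "y": -0.003, "z": 0, "wx": 0, "wy": 0, "wz": 0}, {"jaw": 1, "x": 0, "y": -0.003, "z": 0, "wx": 0, "wy": 0, "wz": 0}, {"jaw": 1, "x": 0, "y": -0.004, "z": 0, "wx": 0, "wy": 0, "wz": 0}, {"jaw": 1, "x": 0, "y": 0, "z": 0, "wx": 0, "wy": 0, "wz": 0}, {"jaw": 1, "x": 0, "y": 0, "z": 0, "wx": 0, "wy": 0, "wz": 0}])

```text
time_s: 8.13
tool_pos: [0.4603, 0.1065, 0.0382]
tcp_rot: [180.0, 0.0, -14.3]
wrist_force: [0.4, 0.4, -0.3]
opening: -0.0004
gripper_force: 0.6
```

```bash
python3 - <<'E'
from lev import *
c=lev(); print(ctrl.read_state()['wrist_force'])
E
```

```text
[ 356  255   47   41 1339] [378.9 273.9] [0.454  0.0776 0.055 ] dep [0.455  0.0777 0.0566] R 0.1193 ang 150.6 lever 0.105
[0.57472992 2.01393211 0.24542057]
```

It sprang open, following the finger to lever about 0.1. So the force drop was only friction relief on the slope. I'll push again, letting the finger go down with the slope.

Emit:
drive_tool(plan=[{"jaw": 1, "x": 0, "y": 0.002, "z": -0.003, "wx": 0, "wy": 0, "wz": 0}, {"jaw": 1, "x": 0, "y": 0.003, "z": 0.0, "wx": 0, "wy": 0, "wz": 0}, {"jaw": 1, "x": 0, "y": 0.002, "z": 0, "wx": 0, "wy": 0, "wz": 0}, {"jaw": 1, "x": 0, "y": 0.001, "z": 0.0, "wx": 0, "wy": 0, "wz": 0}, {"jaw": 1, "x": 0, "y": 0.001, "z": 0.0005, "wx": 0, "wy": 0, "wz": 0}, {"jaw": 1, "x": 0, "y": 0.001, "z": 0.0005, "wx": 0, "wy": 0, "wz": 0}, {"jaw": 1, "x": 0, "y": 0, "z": 0, "wx": 0, "wy": 0, "wz": 0}])

```text
time_s: 8.77
tool_pos: [0.4576, 0.0964, 0.0402]
tcp_rot: [-180.0, 0.0, -14.3]
wrist_force: [-2.3, 5.3, -0.6]
opening: 0.0005
gripper_force: 2.2
```

Emit:
drive_tool(plan=[{"jaw": 1, "x": 0, "y": 0.001, "z": 0.0005, "wx": 0, "wy": 0, "wz": 0}, {"jaw": 1, "x": 0, "y": 0, "z": 0, "wx": 0, "wy": 0, "wz": 0}, {"jaw": 1, "x": 0, "y": 0, "z": 0, "wx": 0, "wy": 0, "wz": 0}])

```text
time_s: 9.02
tool_pos: [0.4574, 0.0955, 0.0397]
tcp_rot: [-180.0, 0.0, -14.3]
wrist_force: [-2.3, 5.1, 0.4]
opening: 0.0002
gripper_force: 2.3
```

Emit:
drive_tool(plan=[{"jaw": 1, "x": 0, "y": 0.001, "z": 0.0005, "wx": 0, "wy": 0, "wz": 0}, {"jaw": 1, "x": 0, "y": 0, "z": 0, "wx": 0, "wy": 0, "wz": 0}, {"jaw": 1, "x": 0, "y": 0, "z": 0, "wx": 0, "wy": 0, "wz": 0}])

```text
time_s: 9.27
tool_pos: [0.4572, 0.0946, 0.0392]
tcp_rot: [-180.0, 0.0, -14.3]
wrist_force: [-1.0, 4.5, 0.5]
opening: -0.0
gripper_force: 2.3
```

Emit:
drive_tool(plan=[{"jaw": 1, "x": 0, "y": 0.001, "z": 0.0005, "wx": 0, "wy": 0, "wz": 0}, {"jaw": 1, "x": 0, "y": 0, "z": 0, "wx": 0, "wy": 0, "wz": 0}, {"jaw": 1, "x": 0, "y": 0, "z": 0, "wx": 0, "wy": 0, "wz": 0}])

```text
time_s: 9.52
tool_pos: [0.457, 0.0936, 0.0388]
tcp_rot: [-180.0, 0.0, -14.3]
wrist_force: [-1.6, 5.3, 0.4]
opening: 0.0003
gripper_force: 2.3
```

Emit:
drive_tool(plan=[{"jaw": 1, "x": 0, "y": 0.001, "z": 0.0003, "wx": 0, "wy": 0, "wz": 0}, {"jaw": 1, "x": 0, "y": 0.001, "z": 0.0003, "wx": 0, "wy": 0, "wz": 0}, {"jaw": 1, "x": 0, "y": 0, "z": 0, "wx": 0, "wy": 0, "wz": 0}])

```text
time_s: 9.77
tool_pos: [0.4564, 0.0917, 0.0381]
tcp_rot: [-180.0, 0.0, -14.3]
wrist_force: [-1.6, 7.5, -0.9]
opening: 0.0
gripper_force: 2.8
```

Emit:
drive_tool(plan=[{"jaw": 1, "x": 0, "y": 0.001, "z": 0.0003, "wx": 0, "wy": 0, "wz": 0}, {"jaw": 1, "x": 0, "y": 0, "z": 0, "wx": 0, "wy": 0, "wz": 0}, {"jaw": 1, "x": 0, "y": 0, "z": 0, "wx": 0, "wy": 0, "wz": 0}])

```text
time_s: 10.02
tool_pos: [0.4559, 0.0908, 0.0377]
tcp_rot: [-180.0, 0.1, -14.3]
wrist_force: [-4.0, 6.6, -0.7]
opening: 0.0001
gripper_force: 3.0
```

Emit:
drive_tool(plan=[{"jaw": 1, "x": 0, "y": 0.001, "z": 0.0003, "wx": 0, "wy": 0, "wz": 0}, {"jaw": 1, "x": 0, "y": 0, "z": 0, "wx": 0, "wy": 0, "wz": 0}, {"jaw": 1, "x": 0, "y": 0, "z": 0, "wx": 0, "wy": 0, "wz": 0}])

```text
time_s: 10.27
tool_pos: [0.4557, 0.0899, 0.0374]
tcp_rot: [-180.0, 0.1, -14.3]
wrist_force: [-3.5, 6.6, -0.8]
opening: -0.0001
gripper_force: 3.2
```

Emit:
drive_tool(plan=[{"jaw": 1, "x": 0, "y": 0.001, "z": 0.0003, "wx": 0, "wy": 0, "wz": 0}, {"jaw": 1, "x": 0, "y": 0, "z": 0, "wx": 0, "wy": 0, "wz": 0}, {"jaw": 1, "x": 0, "y": 0, "z": 0, "wx": 0, "wy": 0, "wz": 0}])

```text
time_s: 10.52
tool_pos: [0.4554, 0.089, 0.0371]
tcp_rot: [-180.0, 0.1, -14.3]
wrist_force: [-3.3, 8.0, -0.8]
opening: -0.0006
gripper_force: 3.5
```

Emit:
drive_tool(plan=[{"jaw": 1, "x": 0, "y": 0.001, "z": 0.0003, "wx": 0, "wy": 0, "wz": 0}, {"jaw": 1, "x": 0, "y": 0, "z": 0, "wx": 0, "wy": 0, "wz": 0}, {"jaw": 1, "x": 0, "y": 0, "z": 0, "wx": 0, "wy": 0, "wz": 0}])

```text
time_s: 10.77
tool_pos: [0.4552, 0.088, 0.0368]
tcp_rot: [-180.0, 0.1, -14.3]
wrist_force: [-3.2, 6.8, -0.2]
opening: 0.0
gripper_force: 3.2
```

Emit:
drive_tool(plan=[{"jaw": 1, "x": 0, "y": 0.0007, "z": 0.0003, "wx": 0, "wy": 0, "wz": 0}, {"jaw": 1, "x": 0, "y": 0, "z": 0, "wx": 0, "wy": 0, "wz": 0}, {"jaw": 1, "x": 0, "y": 0, "z": 0, "wx": 0, "wy": 0, "wz": 0}])

```text
time_s: 11.02
tool_pos: [0.4551, 0.0873, 0.0366]
tcp_rot: [-180.0, 0.1, -14.3]
wrist_force: [-3.1, 8.0, 0.2]
opening: 0.0001
gripper_force: 3.3
```

```bash
python3 - <<'E'
from lev import *
c=lev(); print(ctrl.read_state()['wrist_force'])
E
```

```text
[ 354  260   46   36 1149] [376.  276.8] [0.4487 0.0601 0.055 ] dep [0.4475 0.06   0.053 ] R 0.1168 ang 159.4 lever 0.258
[-2.2000876   6.99597389  0.81910549]
```

Emit:
drive_tool(plan=[{"jaw": 1, "x": 0, "y": 0.001, "z": 0.0002, "wx": 0, "wy": 0, "wz": 0}, {"jaw": 1, "x": 0, "y": 0, "z": 0, "wx": 0, "wy": 0, "wz": 0}, {"jaw": 1, "x": 0, "y": 0, "z": 0, "wx": 0, "wy": 0, "wz": 0}])

```text
time_s: 11.32
tool_pos: [0.4553, 0.0861, 0.0366]
tcp_rot: [-180.0, 0.0, -14.3]
wrist_force: [-1.5, 5.2, 1.9]
opening: -0.0003
gripper_force: 1.9
```

Emit:
drive_tool(plan=[{"jaw": 1, "x": 0, "y": 0.001, "z": 0.0002, "wx": 0, "wy": 0, "wz": 0}, {"jaw": 1, "x": 0, "y": 0, "z": 0, "wx": 0, "wy": 0, "wz": 0}, {"jaw": 1, "x": 0, "y": 0, "z": 0, "wx": 0, "wy": 0, "wz": 0}])

```text
time_s: 11.57
tool_pos: [0.4551, 0.0851, 0.0364]
tcp_rot: [-180.0, -0.0, -14.3]
wrist_force: [-1.2, 4.1, 2.3]
opening: 0.0002
gripper_force: 1.9
```

Emit:
drive_tool(plan=[{"jaw": 1, "x": 0, "y": 0.001, "z": 0.0002, "wx": 0, "wy": 0, "wz": 0}, {"jaw": 1, "x": 0, "y": 0, "z": 0, "wx": 0, "wy": 0, "wz": 0}, {"jaw": 1, "x": 0, "y": 0, "z": 0, "wx": 0, "wy": 0, "wz": 0}])

```text
time_s: 11.82
tool_pos: [0.4548, 0.0842, 0.0361]
tcp_rot: [-180.0, 0.0, -14.3]
wrist_force: [-1.2, 4.9, 2.5]
opening: 0.0003
gripper_force: 1.9
```

The force fell to about 4.5 N and the pad is now pushing the finger up, so the tooth is past the catch. I'll let it rise, then back off.

Emit:
drive_tool(plan=[{"jaw": 1, "x": 0, "y": 0, "z": -0.0015, "wx": 0, "wy": 0, "wz": 0}, {"jaw": 1, "x": 0, "y": 0, "z": -0.0015, "wx": 0, "wy": 0, "wz": 0}, {"jaw": 1, "x": 0, "y": 0, "z": -0.001, "wx": 0, "wy": 0, "wz": 0}, {"jaw": 1, "x": 0, "y": 0, "z": 0, "wx": 0, "wy": 0, "wz": 0}])

```text
time_s: 12.15
tool_pos: [0.4549, 0.0842, 0.0403]
tcp_rot: [-180.0, -0.0, -14.3]
wrist_force: [0.3, 3.2, -1.2]
opening: 0.0002
gripper_force: 1.8
```

```bash
python3 - <<'E'
from lev import *
c=lev(); print(ctrl.read_state()['wrist_force'])
E
```

```text
[ 355  262   46   34 1097] [376.4 277.6] [0.4456 0.0567 0.055 ] dep [0.4467 0.0568 0.0566] R 0.1185 ang 161.5 lever 0.294
[ 0.62962431  2.96187527 -0.32374946]
```

Emit:
drive_tool(plan=[{"jaw": 1, "x": 0, "y": -0.001, "z": 0.0, "wx": 0, "wy": 0, "wz": 0}, {"jaw": 1, "x": 0, "y": -0.002, "z": 0.0, "wx": 0, "wy": 0, "wz": 0}, {"jaw": 1, "x": 0, "y": -0.004, "z": 0, "wx": 0, "wy": 0, "wz": 0}, {"jaw": 1, "x": 0, "y": -0.006, "z": 0, "wx": 0, "wy": 0, "wz": 0}, {"jaw": 1, "x": 0, "y": -0.006, "z": 0, "wx": 0, "wy": 0, "wz": 0}, {"jaw": 1, "x": 0, "y": 0, "z": 0, "wx": 0, "wy": 0, "wz": 0}])

```text
time_s: 12.7
tool_pos: [0.4597, 0.1036, 0.0401]
tcp_rot: [-180.0, 0.0, -14.3]
wrist_force: [0.3, -0.1, -0.5]
opening: -0.0003
gripper_force: 0.0
```

```bash
python3 - <<'E'
from lev import *
c=lev(); print(ctrl.read_state()['wrist_force'])
E
```

```text
[ 392  261   46   39 1251] [415.8 279.1] [0.4452 0.0583 0.055 ] dep [0.4463 0.0586 0.0566] R 0.1195 ang 160.8 lever 0.283
[-0.3914315   0.16685958 -0.09320165]
```

Emit:
drive_tool(plan=[{"jaw": 1, "x": 0, "y": 0, "z": -0.025, "wx": 0, "wy": 0, "wz": 0}, {"jaw": 1, "x": 0, "y": 0, "z": -0.035, "wx": 0, "wy": 0, "wz": 0}, {"jaw": 1, "x": 0, "y": 0, "z": -0.035, "wx": 0, "wy": 0, "wz": 0}, {"jaw": 1, "x": 0, "y": 0, "z": -0.035, "wx": 0, "wy": 0, "wz": 0}, {"jaw": 1, "x": 0, "y": 0, "z": -0.035, "wx": 0, "wy": 0, "wz": 0}, {"jaw": 1, "x": 0, "y": 0, "z": 0, "wx": 0, "wy": 0, "wz": 0}, {"jaw": 1, "x": 0, "y": 0, "z": 0, "wx": 0, "wy": 0, "wz": 0}])

```text
time_s: 13.33
tool_pos: [0.4602, 0.1026, 0.2069]
tcp_rot: [-179.9, -0.2, -14.3]
wrist_force: [0.5, 0.0, -1.0]
opening: -0.0
gripper_force: 0.0
```

```bash
python3 - <<'E'
from lev import *
c=lev(); cv2.imwrite('pics/w5.png',c['pixels'])
E
```

```text
[352 180  21  20 336] [361.7 189.4] [0.4446 0.0589 0.055 ] dep [0.445  0.059  0.0564] R 0.1202 ang 160.6 lever 0.28
```

View pics/w5.png

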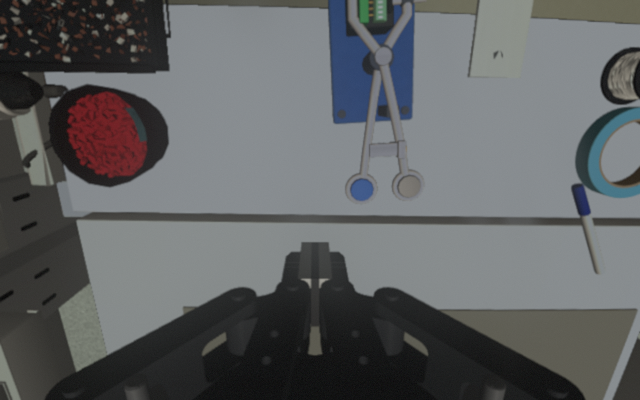

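The clamp is locked (pad (362,189), ratchet arms overlapping), with the plug at (373,10) between the jaws. Now over the pad and down.

Emit:
drive_tool(plan=[{"jaw": 1, "x": -0.002, "y": 0.023, "z": 0, "wx": 0, "wy": 0, "wz": 0}, {"jaw": 1, "x": -0.002, "y": 0.023, "z": 0, "wx": 0, "wy": 0, "wz": 0}, {"jaw": 1, "x": 0, "y": 0, "z": 0.035, "wx": 0, "wy": 0, "wz": 0}, {"jaw": 1, "x": 0, "y": 0, "z": 0.035, "wx": 0, "wy": 0, "wz": 0}, {"jaw": 1, "x": 0, "y": 0, "z": 0.035, "wx": 0, "wy": 0, "wz": 0}, {"jaw": 1, "x": 0, "y": 0, "z": 0.03, "wx": 0, "wy": 0, "wz": 0}, {"jaw": 1, "x": 0, "y": 0, "z": 0, "wx": 0, "wy": 0, "wz": 0}, {"jaw": 1, "x": 0, "y": 0, "z": 0, "wx": 0, "wy": 0, "wz": 0}])

```text
time_s: 14.05
tool_pos: [0.4431, 0.0591, 0.0691]
tcp_rot: [180.0, 0.2, -14.3]
wrist_force: [0.8, -0.7, 1.4]
opening: -0.0001
gripper_force: 0.0
```

Emit:
drive_tool(plan=[{"jaw": 1, "x": 0, "y": 0, "z": 0.003, "wx": 0, "wy": 0, "wz": 0}, {"jaw": 1, "x": 0, "y": 0, "z": 0.003, "wx": 0, "wy": 0, "wz": 0}, {"jaw": 1, "x": 0, "y": 0, "z": 0.003, "wx": 0, "wy": 0, "wz": 0}, {"jaw": 1, "x": 0, "y": 0, "z": 0.001, "wx": 0, "wy": 0, "wz": 0}, {"jaw": 1, "x": 0, "y": 0, "z": 0, "wx": 0, "wy": 0, "wz": 0}])

```text
time_s: 14.47
tool_pos: [0.4444, 0.0591, 0.0604]
tcp_rot: [-180.0, -0.0, -14.3]
wrist_force: [-0.7, -0.1, -0.9]
opening: 0.0002
gripper_force: 0.0
```

Emit:
drive_tool(plan=[{"jaw": 1, "x": 0, "y": 0, "z": 0.002, "wx": 0, "wy": 0, "wz": 0}, {"jaw": 1, "x": 0, "y": 0, "z": 0.002, "wx": 0, "wy": 0, "wz": 0}, {"jaw": 1, "x": 0, "y": 0, "z": 0.002, "wx": 0, "wy": 0, "wz": 0}, {"jaw": 1, "x": 0, "y": 0, "z": 0.002, "wx": 0, "wy": 0, "wz": 0}, {"jaw": 1, "x": 0, "y": 0, "z": 0, "wx": 0, "wy": 0, "wz": 0}, {"jaw": 1, "x": 0, "y": 0, "z": 0, "wx": 0, "wy": 0, "wz": 0}])

```text
time_s: 14.97
tool_pos: [0.4443, 0.0591, 0.0521]
tcp_rot: [-180.0, 0.0, -14.3]
wrist_force: [-1.3, 1.6, 0.8]
opening: 0.0003
gripper_force: 0.8
```

Emit:
drive_tool(plan=[{"jaw": 1, "x": 0, "y": 0, "z": 0.002, "wx": 0, "wy": 0, "wz": 0}, {"jaw": 1, "x": 0, "y": 0, "z": 0.001, "wx": 0, "wy": 0, "wz": 0}, {"jaw": 1, "x": 0, "y": 0, "z": 0, "wx": 0, "wy": 0, "wz": 0}, {"jaw": 1, "x": 0, "y": 0, "z": 0, "wx": 0, "wy": 0, "wz": 0}])

```text
time_s: 15.3
tool_pos: [0.4444, 0.0591, 0.0492]
tcp_rot: [-180.0, -0.0, -14.3]
wrist_force: [1.0, 2.0, 4.8]
opening: -0.0003
gripper_force: 1.9
```

Emit:
drive_tool(plan=[{"jaw": 1, "x": 0, "y": 0, "z": 0.001, "wx": 0, "wy": 0, "wz": 0}, {"jaw": 1, "x": 0, "y": 0, "z": 0, "wx": 0, "wy": 0, "wz": 0}, {"jaw": 1, "x": 0, "y": 0, "z": 0, "wx": 0, "wy": 0, "wz": 0}])

```text
time_s: 15.55
tool_pos: [0.4444, 0.0591, 0.0482]
tcp_rot: [-180.0, -0.0, -14.3]
wrist_force: [1.7, 2.4, 3.6]
opening: 0.0001
gripper_force: 2.1
```

Emit:
drive_tool(plan=[{"jaw": 1, "x": 0.0002, "y": -0.0015, "z": 0, "wx": 0, "wy": 0, "wz": 0}, {"jaw": 1, "x": 0.0002, "y": -0.0015, "z": 0, "wx": 0, "wy": 0, "wz": 0}, {"jaw": 1, "x": 0.0002, "y": -0.0015, "z": 0, "wx": 0, "wy": 0, "wz": 0}, {"jaw": 1, "x": 0, "y": 0, "z": 0, "wx": 0, "wy": 0, "wz": 0}])

```text
time_s: 15.88
tool_pos: [0.4461, 0.0635, 0.0482]
tcp_rot: [-180.0, -0.0, -14.3]
wrist_force: [1.1, 2.0, 4.4]
opening: 0.0001
gripper_force: 2.1
```

No lateral resistance; I'll carry on outward.

Emit:
drive_tool(plan=[{"jaw": 1, "x": 0.0003, "y": -0.002, "z": 0, "wx": 0, "wy": 0, "wz": 0}, {"jaw": 1, "x": 0.0003, "y": -0.002, "z": 0, "wx": 0, "wy": 0, "wz": 0}, {"jaw": 1, "x": 0.0004, "y": -0.002, "z": 0, "wx": 0, "wy": 0, "wz": 0}, {"jaw": 1, "x": 0.0004, "y": -0.002, "z": 0, "wx": 0, "wy": 0, "wz": 0}, {"jaw": 1, "x": 0.0004, "y": -0.002, "z": 0, "wx": 0, "wy": 0, "wz": 0}, {"jaw": 1, "x": 0.0004, "y": -0.002, "z": 0, "wx": 0, "wy": 0, "wz": 0}, {"jaw": 1, "x": 0, "y": 0, "z": 0, "wx": 0, "wy": 0, "wz": 0}])

```text
time_s: 16.47
tool_pos: [0.4512, 0.0746, 0.0481]
tcp_rot: [-180.0, 0.0, -14.3]
wrist_force: [1.5, 0.4, 5.0]
opening: 0.0002
gripper_force: 2.1
```

```bash
python3 - <<'E'
from lev import *
c=lev(); print(ctrl.read_state()['wrist_force'])
for n in('scene','side'): lev(n=n)
E
```

```text
[282 238  30  23 208] [292.6 246.2] [0.4637 0.0822 0.055 ] dep [0.4611 0.0833 0.0492] R 0.1135 ang 146.2 lever 0.027
[0.22311855 1.2171444  4.39757004]
[309 208  36  15 152] [319.3 216.2] [ 0.5196 -0.0665  0.055 ] dep [ 0.5175 -0.0807  0.0634] R 0.0937 ang -114.2 lever -4.517
```

Emit:
drive_tool(plan=[{"jaw": 1, "x": 0, "y": 0, "z": -0.004, "wx": 0, "wy": 0, "wz": 0}, {"jaw": 1, "x": 0, "y": 0, "z": -0.01, "wx": 0, "wy": 0, "wz": 0}, {"jaw": 1, "x": 0, "y": 0, "z": -0.03, "wx": 0, "wy": 0, "wz": 0}, {"jaw": 1, "x": 0, "y": 0, "z": -0.037, "wx": 0, "wy": 0, "wz": 0}, {"jaw": 1, "x": 0, "y": 0, "z": -0.037, "wx": 0, "wy": 0, "wz": 0}, {"jaw": 1, "x": 0, "y": 0, "z": -0.037, "wx": 0, "wy": 0, "wz": 0}, {"jaw": 1, "x": 0, "y": 0, "z": 0, "wx": 0, "wy": 0, "wz": 0}, {"jaw": 1, "x": 0, "y": 0, "z": 0, "wx": 0, "wy": 0, "wz": 0}])

```text
time_s: 17.28
tool_pos: [0.4516, 0.0742, 0.2056]
tcp_rot: [-180.0, -0.2, -14.3]
wrist_force: [0.1, 0.8, -1.1]
opening: 0.0001
gripper_force: 0.0
```

```bash
python3 - <<'E'
from lev import *
c=lev(); cv2.imwrite('pics/w6.png',c['pixels']); print(ctrl.read_state()['wrist_force'])
E
```

```text
[-0.18393148 -0.1572677  -0.35316354]
```

View pics/w6.png

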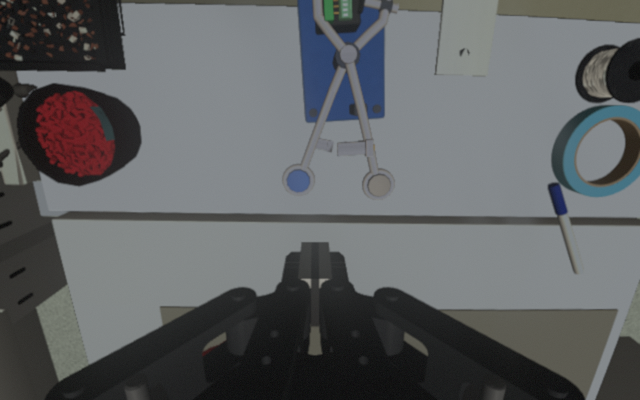

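The clamp is open again: pad at (298,181), fixed ring at (378,184), teeth apart and plug in its header at (342,8). One check on the lever number, then I'll hand in.

```bash
python3 - <<'E'
from lev import *
c=ctrl.capture('wrist'); P=onz(c,298.5,181,.056); d=P[:2]-[.558,.019]; print(P,np.radians(np.degrees(np.arctan2(d[1],d[0]))-144.6), dep(c,298,181)[2])
if np.hypot(*(P[:2]-[.4605,.0884]))<.004: print(ctrl.close_job())
E
```

```text
[0.45932233 0.0877577  0.056     ] 0.009277592593507113 0.057210466348732114
the job is handed in; nothing more can be done
None
```

I handed the job in at about 17 s of the 58 s. The clamp locked on its own teeth (lever about 0.28 rad), I pressed the pad down and carried it out past the teeth, and it sprang fully open (about 0.01 rad). The highest force I read on the clamp was about 16 N, the plug looked seated in the pictures but I didn't measure its position, and no bystander showed signs of having moved; the judge's verdict wasn't shown.

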